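# Clamp a slide box on the shaker platform with a T-slot stud

### The job

Clamp the slide box on the shaker platform: take the stud out of its holder, drop its T-head into the free stretch of the platform's slot behind the sliding jaw, and slide it along the slot so that it pushes the jaw and the box up against the sprung fence pad. When the box is held snugly, gently and without squashing the spring right in, turn the stud a quarter turn to lock its head under the slot's lips, and let go of it right behind the jaw. Leave the timer, the petri dish and the marker alone.

Things in the scene. Friction and masses are not known exactly. Their poses are not given: they have to be found in the camera images.
- platform: Flat aluminium shaker platform fixed to the worktop, 130 (x) x 420 (y) x 36 mm high; origin at the centre of its underside. Along its own y axis, on the centre line x = 0, one T-slot runs in its top: gap between the lips 14 mm, lips 8 mm thick, channel below 26 mm wide, 10 mm high, ends closed at y = +-191 mm. From -y to +y: free slot, sliding jaw, slide box, fence.
- slot_entry (a point): Point on the slot's centre line at the level of the platform's top, 135 mm from its centre toward -y: a good place to drop the stud in. Axes as the platform's: y runs along the slot toward the jaw.
- fence_end (a point): Middle of the platform's +y end, at its top. The fence (upright plate, 30 mm high) is bolted on the top 30 to 60 mm before it; just where differs and is not measured. Its rubber-faced pad, 28 mm high, faces -y and yields 6 mm against a spring of 3 N per mm, then is solid.
- jaw: Aluminium block 84 (x) x 30 (y) x 30 mm high that slides on the platform along the slot; origin at the centre of its underside, axes as the platform's. The stud's barrel pushes its -y face. Steady drag about 6 N; it stays where left, holding the pad's spring up to 6 N. Total push: 6 N, 1 to 2 N more with the box, then 3 N per mm at the pad; 11 to 12 N is right.
- slide_box: Closed green slide box, 150 mm long (along the slot) x 99 x 35 mm high, about 0.16 kg, lying loose on the platform between jaw and fence, clear of both by 2 to 40 mm; origin at the centre of its underside. A snug squeeze by the jaw is 2 to 10 N; over 15 N is too much.
- stud_grip (a point): Grasp point of the stud (0.11 kg), 21 mm below its top. Grey handle 12 (x) x 44 (y) x 42 mm tall; steel barrel 34 mm across, its top 23, its underside 57 mm below this point; shank 9 mm across, 9.5 long; T-head 10 (x) x 22 (y) x 6 mm, parallel to the handle. z up. Seated: barrel on the platform's top. Goes in with the handle along the slot; locked with it square across, turned either way.
- holder: Grey block 64 x 64 x 30 mm fixed to the worktop, origin at the centre of its underside. The stud stands upright in its round hole, 28 mm across and 22 mm deep, with the barrel's underside on the block's top.
- timer: White timer, 70 x 64 x 17 mm, loose bystander.
- petri: Petri dish, 91 mm across, 17 mm high, loose bystander.
- marker: Felt marker lying down, 136 mm long, loose bystander.
There are look-alikes about, which are no part of the job. Leave any pink or turquoise look-alike of the part that bears stud_grip alone.

How it is judged:
By the outcome, as a careful person would: the job done as asked, in the order asked, and still so for the second after the job is handed in, with the robot touching nothing.
It also fails if it takes over 58 s, if anything falls off the work surface, if the arm or the gripper's body presses on something with over 40 N, if the wrist force passes 120 N, or if a joint passes its speed limit or range.

### The arm

A 6-joint arm with a two-finger parallel gripper is mounted at the origin on a cart in front of the work surface, level with it; the furniture and walls round the work are solid. World frame = base frame: x ahead of the robot, y to its left, z up, the work surface at z = 0. Lengths are in m, angles in rad, forces in N, time in s.
With the tool pointing down it reaches from about 0.275 to 0.725 m from the base axis. Payload 15.9 kg.
Tool frame: the origin (TCP) lies at the very end of the fingers, on their centre line; the grasp point (between the pads) lies 19 mm behind it (robot.grip_point_offset is the distance from the TCP to the grasp point, in m); z points along the fingers, y is the direction in which the jaws open and shut (so a half turn about z gives the same grasp; the last joint's range is limited). The gripper opens to 85 mm and grips with 20 to 120 N. Pads are 22 mm wide; open, the fingers measure 114 mm over their backs; the gripper's body (76 mm by 85 mm) begins 54 mm behind the grasp point. The pads swing forward as they close: fully open they stand 13 mm farther back than shut.
Start: joints at [-1.136, 0.213, -0.034, 1.323, 0, 1.571], TCP at [0.211, -0.453, 0.231] pointing down, gripper open.
Joint ranges: [-2.98, 2.98], [-0.74, 1.72], [-1.14, 1.35], [-2.1, 2.04], [-1.57, 1.44], [-3.14, 3.14]. Speed limits (rad/s): [1.89, 1.89, 2.39, 2.57, 3.14, 3.14].

### API

Orientations are given as a 3x3 rotation matrix whose columns are the frame's x, y, z axes.
In Python, from plant import readout, optics, workorder, robot gives the robot as it stands.
- The arm moves only by the shell command python3 -m handwheel 'ROWS' [FORCE]. ROWS is JSON, a list that holds one entry, the list of rows, each a list of 7 numbers: the turn, a rotation vector about the world's x, y, z in degrees, then the shift along the world's x, y, z in cm, then the gripper command: -1 is shut, 1 is fully open, values between are in proportion. A call has 1 to 8 rows; each row shifts and turns the commanded pose from where the row before left it; what a row does not reach is not made up. A row lasts 1/8 s, in which the tool goes at most 62.5 mm and 10.7 degrees, less where a joint would pass 70% of its speed; a pose out of reach is approached as far as the arm can. A call with a gripper value outside its range is refused whole. The fingers move at their own pace and stop on an object; FORCE is the grip in N (left out, the last holds). Time passes only in rows, so rows that do not move let the fingers close. It gives the time, the measured TCP pose, the force and the opening at its end, in the units of the state.
- readout.state(): the state, without advancing time (a new reading comes with each control period).
- optics.camera(name): name is "side" or "top"; returns a dict with "frame" (480x640x3 uint8, red, green, blue), "range_z" (480x640 float32, m along the optical axis (not along the pixel's ray), 0 where there is no reading), "camera_matrix" (3x3 intrinsics, pixels), "dist_coeffs" ([k1, k2, p1, p2, k3] as OpenCV has them; the pictures are not rectified), "rvec" (rotation vector, rad) and "tvec" (3), from world to camera coordinates, as OpenCV has them. Camera axes: x right, y down, z forward; pixel columns grow to the right and rows downward; lengths in m; the calibration is good to about 2 mm. A picture is of the moment at which its call begins.
- workorder.job_done(): hands the job in, once; it reports no verdict.
The state is a dict: "time": time; "qpos": joint angles; "dq": joint speeds; "joint_torque": joint torques, N m; "eef_pos": TCP position; "tool_rot": TCP orientation; "ft_force": force on the tool from outside, world axes, zero at the start; "moment": the same for the moment, N m; "opening": opening from 0.0 (shut) to 1.0 (fully open).
Only numpy, scipy, OpenCV 4.12 (cv2) and the standard library are available. Lean on these libraries where they do the work, as an engineer would, in place of code of your own. Each camera call takes 0.05 s, during which the arm holds its last target.

## Working session

There is one attempt and no reset: what is moved stays moved. The work goes in short steps, Python scripts to look and compute and a shell command to move; the robot and the scene stay as the last step left them, time stands still between calls to the robot, and variables do not carry over. Pictures are saved under pics/ and viewed, and the job is handed in when it is done.

```bash
mkdir -p pics; ls; python3 - <<'E'
from plant import readout, optics, workorder, robot
import cv2,numpy as np
print(readout.state()); print(robot.grip_point_offset)
for n in("top","side"):
    c=optics.camera(n); cv2.imwrite(f"pics/{n}0.png",c["frame"][:,:,::-1]); np.savez(f"pics/{n}0.npz",**c)
    print(n,c["camera_matrix"],c["dist_coeffs"],c["rvec"],c["tvec"])
E
```

```text
pics
{'time': 0.0, 'qpos': array([-1.13600800e+00,  2.13387245e-01, -3.50202552e-02,  1.32350915e+00,
       -1.63839253e-05,  1.57079421e+00]), 'dq': array([ 0.00089065, -0.00140266,  0.00127001, -0.00212943, -0.00055292,
        0.00155359]), 'joint_torque': array([ 4.87930140e-05, -6.86165500e+01,  4.87118268e+01,  1.75608520e-02,
        2.40653771e-04,  6.32059994e-06]), 'eef_pos': array([ 0.21046672, -0.45318508,  0.23081604]), 'tool_rot': array([[ 9.06958325e-01,  4.21220084e-01, -4.86762223e-04],
       [ 4.21220365e-01, -9.06957764e-01,  1.00919033e-03],
       [-1.63815431e-05, -1.12032773e-03, -9.99999372e-01]]), 'ft_force': array([-0.31548026,  0.61610491,  0.30822192]), 'moment': array([ 0.03001012,  0.01159565, -0.00920215]), 'opening': 1.001246902730489}
0.0187
top [[449.6750792    0.         315.32538295]
 [  0.         449.6750792  240.03444225]
 [  0.           0.           1.        ]] [-0.05762915  0.          0.          0.          0.        ] [ 2.09845665 -2.15274844  0.21446858] [0.24021936 0.53005559 0.82233853]
side [[564.24033475   0.         316.67304663]
 [  0.         564.24033475 238.61968881]
 [  0.           0.           1.        ]] [-0.10770162  0.          0.          0.          0.        ] [-2.61651854e-03  2.69040091e+00 -1.57915365e+00] [ 0.50028158 -0.03766805  1.28414778]
```

View pics/top0.png

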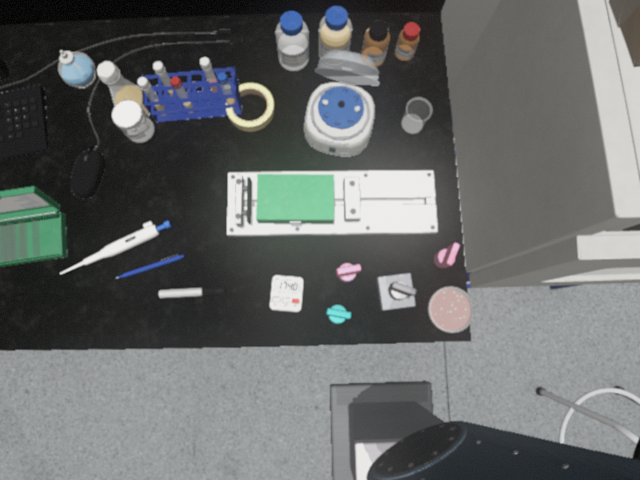

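View pics/side0.png

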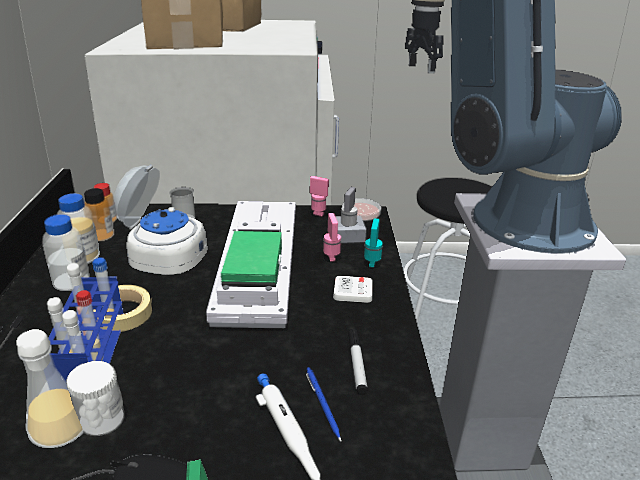

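The top view shows the holder with the grey stud at about (398,291). The platform's corners run from (226,171) to (437,235), with the fence at the left (x≈243), the box at (296,198) and the jaw at (352,198). There are two pink look-alikes at (347,271) and (447,256), and a turquoise one at (338,314).

```bash
cat > h.py <<'E'
import cv2,numpy as np
def load(p): return dict(np.load(p))
def cam(c):
    R=cv2.Rodrigues(np.array(c["rvec"],float))[0]; t=np.array(c["tvec"],float).ravel(); return R,t
def ray(c,uv,z):
    """pixels -> world at height z"""
    uv=np.array(uv,float).reshape(-1,1,2)
    n=cv2.undistortPoints(uv,c["camera_matrix"],c["dist_coeffs"]).reshape(-1,2)
    R,t=cam(c); d=np.c_[n,np.ones(len(n))]@R; o=-R.T@t
    s=(z-o[2])/d[:,2]; return o+s[:,None]*d
def cloud(c):
    v,u=np.mgrid[:480,:640]; uv=np.stack([u,v],-1).reshape(-1,1,2).astype(float)
    n=cv2.undistortPoints(uv,c["camera_matrix"],c["dist_coeffs"]).reshape(-1,2)
    z=c["range_z"].reshape(-1,1); R,t=cam(c)
    P=(np.c_[n,np.ones(len(n))]*z-t)@R
    P[z[:,0]==0]=np.nan
    return P.reshape(480,640,3)
def proj(c,P): return cv2.projectPoints(np.array(P,float).reshape(-1,1,3),c["rvec"],c["tvec"],c["camera_matrix"],c["dist_coeffs"])[0].reshape(-1,2)
E
python3 - <<'E'
from h import *
t=load("pics/top0.npz"); s=load("pics/side0.npz")
P=cloud(t); f=t["frame"].astype(int); hsv=cv2.cvtColor(t["frame"],cv2.COLOR_RGB2HSV)
# platform: bright mask in region
m=np.zeros((480,640),np.uint8); g=(f.min(2)>120); m[160:245,215:445]=g[160:245,215:445]; m|=0
gm=cv2.inRange(hsv,(60,100,60),(85,255,255)); gm[:160]=0; gm[245:]=0; gm[:,:215]=0
mm=((m>0)|(gm>0)).astype(np.uint8)
for nm,x,z in(("plat",mm,.036),("box",gm,.071)):
    cs=cv2.findContours(x,cv2.RETR_EXTERNAL,2)[0]; k=max(cs,key=cv2.contourArea); r=cv2.minAreaRect(k)
    b=cv2.boxPoints(r); print(nm,r); w=ray(t,b,z); print(w.round(4), np.linalg.norm(np.diff(w,axis=0),axis=1).round(4))
for nm,(u,v) in dict(plat=(400,220),slot=(400,202),jaw=(352,190),box=(296,198),fence=(243,183),holder=(385,300),studtop=(405,291),bench=(200,260)).items(): print(nm,P[v,u].round(4))
o=cv2.resize(t["frame"][150:330,215:475],None,fx=3,fy=3,interpolation=cv2.INTER_CUBIC); cv2.imwrite("pics/z1.png",o[:,:,::-1])
o=cv2.resize(s["frame"][165:335,200:400],None,fx=3.5,fy=3.5,interpolation=cv2.INTER_CUBIC); cv2.imwrite("pics/z2.png",o[:,:,::-1])
E
```

```text
plat ((331.7296447753906, 202.26156616210938), (64.57006072998047, 212.02760314941406), 89.4791488647461)
[[ 0.6864  0.4056  0.036 ]
 [ 0.6807 -0.0277  0.036 ]
 [ 0.5457 -0.018   0.036 ]
 [ 0.5522  0.4026  0.036 ]] [0.4334 0.1353 0.4206]Traceback (most recent call last):
  File "<stdin>", line 9, in <module>
ValueError: max() iterable argument is empty
```

```bash
python3 - <<'E'
from h import *
t=load("pics/top0.npz"); s=load("pics/side0.npz")
P=cloud(t); hsv=cv2.cvtColor(t["frame"],cv2.COLOR_RGB2HSV); print(hsv[198,296],t["frame"][198,296],hsv[220,400])
for nm,(u,v) in dict(plat=(400,220),slot=(400,202),jaw=(352,190),box=(296,198),fence=(243,183),holder=(385,300),studtop=(405,291),bench=(200,260)).items(): print(nm,P[v,u].round(4))
o=cv2.resize(t["frame"][150:330,215:475],None,fx=3,fy=3,interpolation=cv2.INTER_CUBIC); cv2.imwrite("pics/z1.png",o[:,:,::-1])
o=cv2.resize(s["frame"][165:335,200:400],None,fx=3.5,fy=3.5,interpolation=cv2.INTER_CUBIC); cv2.imwrite("pics/z2.png",o[:,:,::-1])
E
```

```text
[ 72  92 203] [130 203 159] [ 15   2 237]
plat [0.5757 0.056  0.034 ]
slot [0.6174 0.0503 0.0179]
jaw [0.6308 0.1526 0.0646]
box [0.6159 0.262  0.069 ]
fence [0.6568 0.3683 0.0449]
holder [0.418  0.094  0.0288]
studtop [0.4289 0.0697 0.1045]
bench [0.5098 0.4618 0.0012]
```

View pics/z1.png

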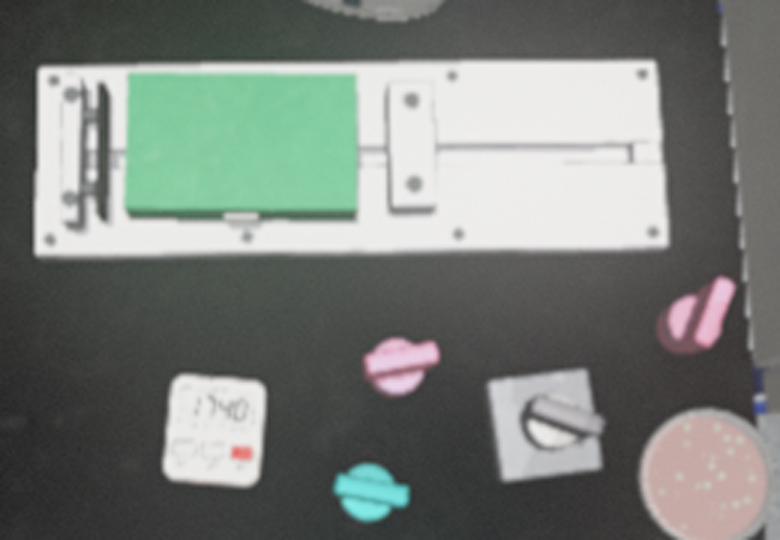

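View pics/z2.png

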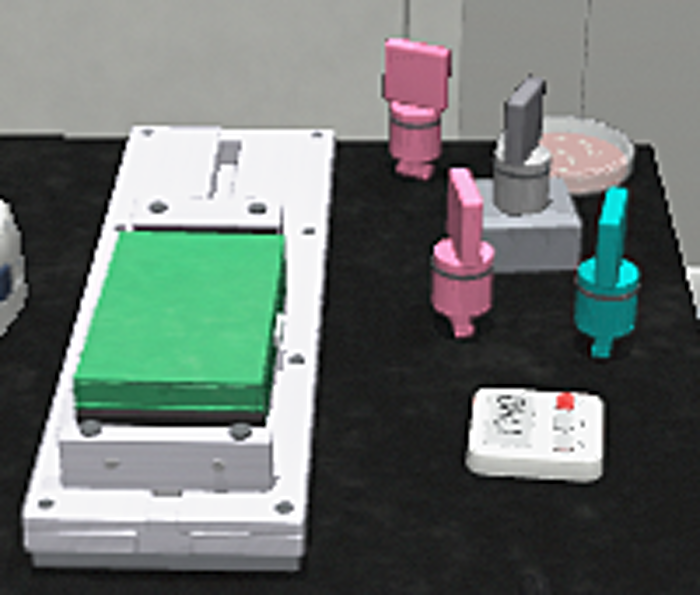

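```bash
python3 - <<'E'
from h import *
t=load("pics/top0.npz"); s=load("pics/side0.npz")
for c,n in((t,"top"),(s,"side")):
    R,tt=cam(c); print(n,"campos",-R.T@tt)
z=lambda l:np.array(l)/3.+[215,150]-1/3
w=ray(t,z([(38,66),(656,61),(668,246),(36,256)]),.036); print("plat",w.round(4),np.linalg.norm(w-np.roll(w,-1,0),axis=1).round(4), w.mean(0))
for n,l,h in(("jaw",[(390,82),(434,82),(435,207),(390,207)],.066),("box",[(127,73),(355,73),(357,210),(126,210)],.071),("holder",[(488,381),(586,369),(602,468),(502,482)],.03),("fencepad",[(100,84),(100,218)],.064),("fenceplate",[(63,80),(63,228),(80,80),(80,228)],.066),("slotend",[(632,143),(632,161)],.036)):
    w=ray(t,z(l),h); print(n,w.round(4).tolist(),w.mean(0).round(4)); 
    if len(l)==4: print(np.linalg.norm(w-np.roll(w,-1,0),axis=1).round(4))
for c,n,(v0,v1,u0,u1) in((t,"top",(275,315,375,425)),(s,"side",(180,235,335,365))):
    P=cloud(c); 
    sub=P[v0:v1,u0:u1].reshape(-1,3)
    k=sub[(sub[:,2]>.098)]; print(n,len(k)); 
    if len(k)>5:
        r=cv2.minAreaRect(k[:,:2].astype(np.float32)*1000); print(r, k.mean(0), k[:,2].max())
    for a,b in ((.07,.085),(.055,.07)):
        q=sub[(sub[:,2]>a)&(sub[:,2]<b)]; print(a,len(q),q.mean(0) if len(q) else"")
o=cv2.resize(t["frame"][270:315,375:430],None,fx=12,fy=12,interpolation=cv2.INTER_CUBIC); cv2.imwrite("pics/z3.png",o[:,:,::-1])
E
```

```text
top campos [0.37063854 0.23759658 0.90613457]
side campos [0.52293516 1.13461681 0.58302624]
plat [[ 0.6848  0.4017  0.036 ]
 [ 0.6787 -0.019   0.036 ]
 [ 0.5496 -0.0169  0.036 ]
 [ 0.5532  0.4014  0.036 ]] [0.4208 0.1291 0.4182 0.1316] [0.6165793  0.19179405 0.036     ]
jaw [[0.6573, 0.166, 0.066], [0.6566, 0.1372, 0.066], [0.5726, 0.1404, 0.066], [0.5733, 0.1693, 0.066]] [0.615  0.1533 0.066 ]
[0.0288 0.084  0.0289 0.084 ]
box [[0.6658, 0.3371, 0.071], [0.6622, 0.189, 0.071], [0.5707, 0.1908, 0.071], [0.5743, 0.3378, 0.071]] [0.6182 0.2637 0.071 ]
[0.1482 0.0916 0.147  0.0915]
holder [[0.4638, 0.1068, 0.03], [0.4699, 0.042, 0.03], [0.4053, 0.0357, 0.03], [0.3983, 0.1011, 0.03]] [0.4343 0.0714 0.03  ]
[0.0651 0.0649 0.0658 0.0658]
fencepad [[0.6612, 0.3556, 0.064], [0.5711, 0.3553, 0.064]] [0.6162 0.3554 0.064 ]
fenceplate [[0.6639, 0.3795, 0.066], [0.5647, 0.3786, 0.066], [0.6636, 0.3684, 0.066], [0.5644, 0.3678, 0.066]] [0.6141 0.3736 0.066 ]
[0.0992 0.0994 0.0992 0.1001]
slotend [[0.621, 0.002, 0.036], [0.6085, 0.0029, 0.036]] [0.6147 0.0024 0.036 ]
top 167
((435.5455017089844, 71.4281997680664), (42.20753479003906, 12.716436386108398), 68.49620056152344) [0.43516391 0.07196132 0.10466354] 0.10917734513862916
0.07 32 [0.43226489 0.07620954 0.07759885]
0.055 119 [0.43018386 0.07426234 0.06297224]
side 82
((435.3631896972656, 73.99240112304688), (45.766841888427734, 12.508642196655273), 66.95830535888672) [0.43561838 0.07795843 0.10405033] 0.10798037942191081
0.07 89 [0.44325549 0.10794176 0.07738844]
0.055 124 [0.43672251 0.08762506 0.06255825]
```

View pics/z3.png

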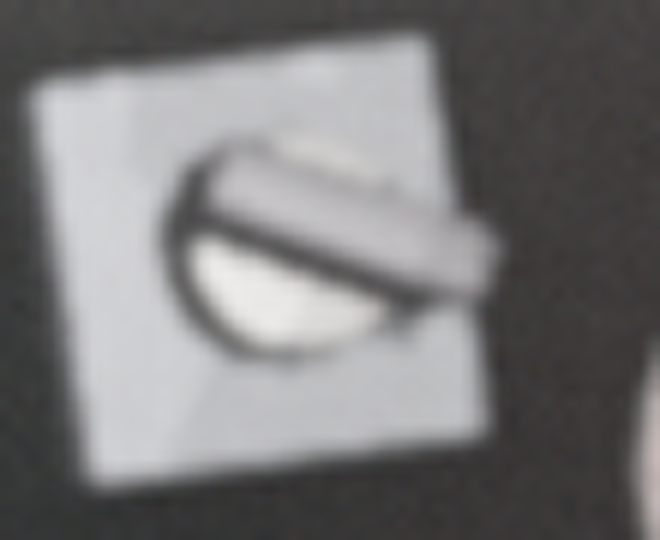

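```bash
python3 - <<'E'
from h import *
t=load("pics/top0.npz"); s=load("pics/side0.npz")
w=ray(t,np.array([(232,178),(480,265)])/12+[375,270],.108); d=w[0]-w[1]; print("handle",w.round(4),w.mean(0),np.degrees(np.arctan2(d[1],d[0])))
for c in(t,s):
    P=cloud(c).reshape(-1,3); k=P[(P[:,2]>.02)&(P[:,1]<-.06)&(P[:,0]>.3)&(P[:,1]>-.8)]
    if len(k): print(len(k),np.nanpercentile(k,[0,2,50,98],axis=0).round(3))
E
python3 -m handwheel '[[[0,0,7,0.8,3.6,0,0],[0,0,7,0.8,3.6,0,0],[0,0,7,0.8,3.6,0,0],[0,0,7,0.8,3.6,0,0],[0,0,7,0.8,3.6,0,0],[0,0,7,0.8,3.6,0,0],[0,0,0,0.8,3.6,0,0],[0,0,0,0.8,3.6,0,0]]]' 80
```

```text
handle [[0.4401 0.0889 0.108 ]
 [0.4262 0.0527 0.108 ]] [0.43314339 0.07078214 0.108     ] 68.97178726993953
36897 [[ 0.39  -0.376  0.02 ]
 [ 0.461 -0.267  0.032]
 [ 0.675 -0.181  0.236]
 [ 0.975 -0.178  0.35 ]]
48667 [[ 0.423 -0.799  0.02 ]
 [ 0.482 -0.623  0.032]
 [ 0.817 -0.181  0.244]
 [ 1.101 -0.085  0.43 ]]
time: 1.1
eef_pos: [0.2745, -0.1643, 0.2312]
tool_rot: [[0.392, 0.92, -0.0], [0.92, -0.392, 0.0], [0.0, -0.0, -1.0]]
ft_force: [0.2, -0.2, 0.4]
opening: 0.501
```

```bash
python3 -m handwheel '[[[0,0,2,1.5,3.9,0,0],[0,0,0,2.5,4.0,0,0],[0,0,0,3.0,4.0,0,0],[0,0,0,3.0,4.0,0,0],[0,0,0,3.0,4.0,-2,-0.3],[0,0,0,3.0,3.7,-3,-0.3],[0,0,0,0,0,-3,-0.3],[0,0,0,0,0,0,-0.3]]]'; python3 - <<'E'
from plant import optics
import numpy as np,cv2
from h import *
for n in("top","side"):
    c=optics.camera(n); np.savez(f"pics/{n}1.npz",**c)
    u,v=proj(c,[.434,.0715,.11])[0].astype(int); o=c["frame"][max(0,v-75):v+75,max(0,u-100):u+100]
    cv2.imwrite(f"pics/{n}1.png",cv2.resize(o,None,fx=3.5,fy=3.5,interpolation=2)[:,:,::-1]); print(u,v)
E
```

```text
time: 2.1
eef_pos: [0.433, 0.0705, 0.1496]
tool_rot: [[0.359, 0.933, -0.004], [0.933, -0.359, -0.001], [-0.002, -0.004, -1.0]]
ft_force: [-0.5, -0.2, 1.1]
opening: 0.347
404 287
350 187
```

View pics/side1.png

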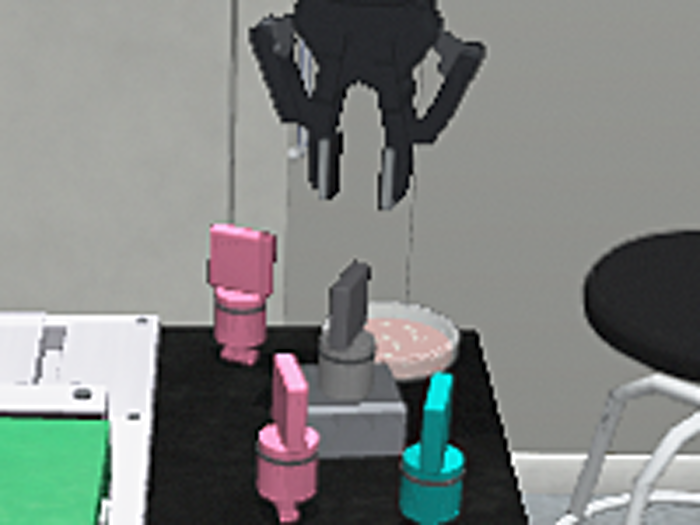

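View pics/top1.png

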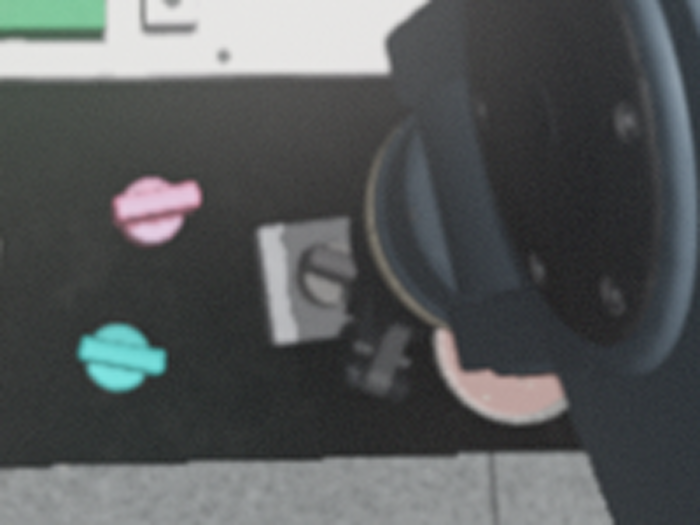

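The side view shows the fingers at about (325,190) and (390,200), straddling the grey handle at (350,300). I'll go down and grip.

```bash
python3 -m handwheel '[[[0,0,0,0.1,0.1,-2.5,-0.3],[0,0,0,0,0,-2.5,-0.3],[0,0,0,0,0,-1.8,-0.3],[0,0,0,0,0,-1.0,-0.3],[0,0,0,0,0,0,-0.3],[0,0,0,0,0,0,-1],[0,0,0,0,0,0,-1],[0,0,0,0,0,0,-1]]]' 60; python3 -m handwheel '[[[0,0,0,0,0,0,-1],[0,0,0,0,0,0,-1]]]' 100; python3 - <<'E'
from plant import optics
import numpy as np,cv2
from h import *
for n in("side",):
    c=optics.camera(n); np.savez(f"pics/{n}2.npz",**c)
    u,v=proj(c,[.434,.0715,.11])[0].astype(int); o=c["frame"][max(0,v-75):v+75,max(0,u-100):u+100]
    cv2.imwrite(f"pics/{n}2.png",cv2.resize(o,None,fx=3.5,fy=3.5,interpolation=2)[:,:,::-1]); print(u,v)
E
```

```text
time: 3.2
eef_pos: [0.4363, 0.0715, 0.0744]
tool_rot: [[0.36, 0.933, 0.002], [0.933, -0.36, 0.0], [0.001, 0.001, -1.0]]
ft_force: [-1.1, -1.0, 7.2]
opening: 0.131
time: 3.45
eef_pos: [0.4363, 0.0716, 0.0745]
tool_rot: [[0.36, 0.933, 0.002], [0.933, -0.36, 0.0], [0.001, 0.002, -1.0]]
ft_force: [-2.0, -1.4, 8.5]
opening: 0.126
350 187
```

View pics/side2.png

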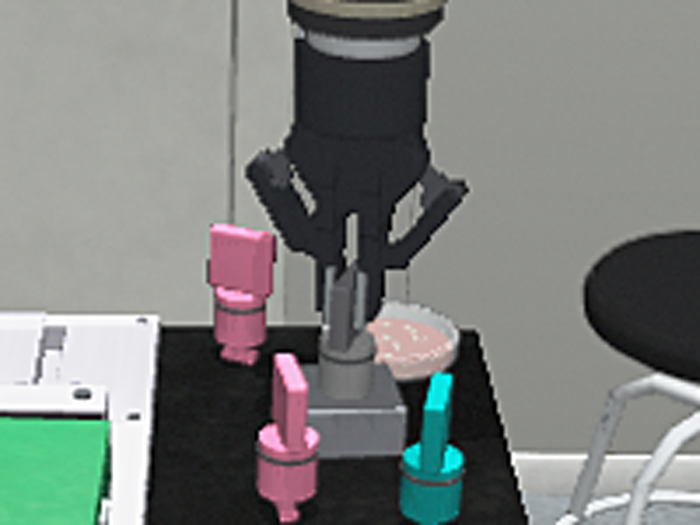

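```bash
python3 -m handwheel '[[[0,0,0,0,0,1.5,-1],[0,0,0,0,0,3,-1],[0,0,0,0,0,4,-1],[0,0,0,0,0,4,-1],[0,0,7,3,-0.2,0,-1],[0,0,7,5,-0.4,0,-1],[0,0,6.4,5,-0.4,0,-1],[0,0,0,4,-0.4,0,-1]]]'; python3 -m handwheel '[[[0,0,0,1,0,-3,-1],[0,0,0,0,0,-3,-1],[0,0,0,0,0,0,-1],[0,0,0,0,0,0,-1]]]'; python3 - <<'E'
from plant import optics
import numpy as np,cv2
from h import *
for n in("side","top"):
    c=optics.camera(n); np.savez(f"pics/{n}3.npz",**c)
    u,v=proj(c,[.616,.057,.09])[0].astype(int); o=c["frame"][max(0,v-75):v+75,max(0,u-100):u+100]
    cv2.imwrite(f"pics/{n}3.png",cv2.resize(o,None,fx=4,fy=4,interpolation=2)[:,:,::-1]); print(u,v)
E
```

```text
time: 4.5
eef_pos: [0.6074, 0.0573, 0.1988]
tool_rot: [[0.01, 1.0, 0.001], [1.0, -0.01, 0.0], [0.0, 0.001, -1.0]]
ft_force: [0.2, 0.2, -1.5]
opening: 0.123
time: 5.0
eef_pos: [0.6161, 0.0576, 0.14]
tool_rot: [[0.012, 1.0, 0.002], [1.0, -0.012, 0.0], [0.0, 0.002, -1.0]]
ft_force: [-0.2, -0.1, -0.3]
opening: 0.126
262 192
403 192
```

View pics/side3.png

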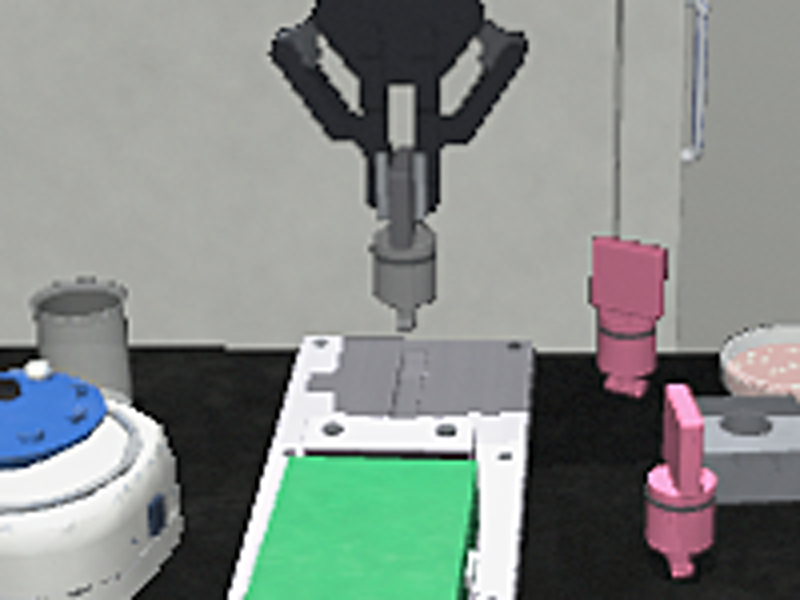

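View pics/top3.png

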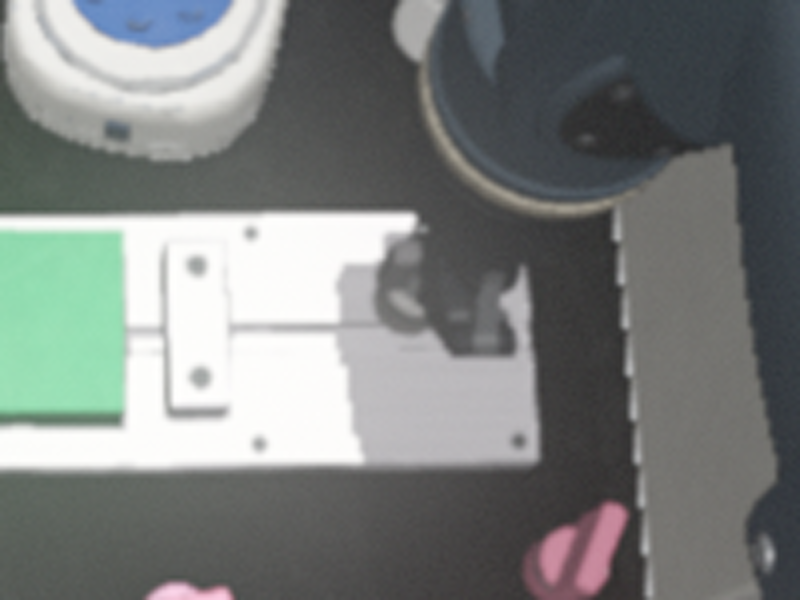

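```bash
python3 - <<'E'
from h import *
c=load("pics/side3.npz"); f=c["frame"]; g=cv2.cvtColor(f,cv2.COLOR_RGB2GRAY)
u0,v0=262-100,192-75
o=cv2.resize(f[165:225,225:300],None,fx=10,fy=10,interpolation=cv2.INTER_NEAREST); cv2.imwrite("pics/z4.png",o[:,:,::-1])
def rayy(c,uv,y):
    n=cv2.undistortPoints(np.array(uv,float).reshape(-1,1,2),c["camera_matrix"],c["dist_coeffs"]).reshape(-1,2)
    R,t=cam(c); d=np.c_[n,np.ones(len(n))]@R; o=-R.T@t
    return o+((y-o[1])/d[:,1])[:,None]*d
for v in (160,170,175,180,185,189,193,196,198): print(v,"y-plane mid z",rayy(c,[(262,v)],.0576)[0].round(4), g[v,252:274])
for v in range(202,220,2):print(v,g[v,254:276],ray(c,[(260,v)],.036)[0].round(4))
E
```

```text
160 y-plane mid z [0.6153 0.0576 0.1632] [183 122  24  26 119 144 106  93 101 101 103  99  67  98 133 134  77  34
  37  20 163 177]
170 y-plane mid z [0.6159 0.0576 0.1413] [171 174 177 184 130 125 120  93  91  92  93  92  73  78 130 141  74 141
 160 175 175 173]
175 y-plane mid z [0.6162 0.0576 0.1302] [172 172 174 149 120 116 122  96  87  93  92  92  79  78 114 123 121 112
 107 164 175 172]
180 y-plane mid z [0.6164 0.0576 0.1191] [169 175 164 104  85 111 116 118 120 121 123 124 125 123 124 120 118  92
  47 162 177 170]
185 y-plane mid z [0.6167 0.0576 0.1078] [167 169 177 123  94 109 113 117 120 122 122 123 122 118 119 116 112 100
  80 164 175 171]
189 y-plane mid z [0.617  0.0576 0.0987] [169 170 178 120  94 110 114 116 119 121 120 122 122 115 118 115 109  98
  79 164 175 171]
193 y-plane mid z [0.6172 0.0576 0.0895] [169 168 168 171 175 169 170 110  82 114 124 123 124 108  64 152 172 164
 174 172 169 168]
196 y-plane mid z [0.6174 0.0576 0.0826] [170 168 169 167 168 168 170 171 177 134 118 122 122  94 164 174 171 168
 168 168 167 169]
198 y-plane mid z [0.6175 0.0576 0.078 ] [16
[... 464 characters left out ...]
2 143 144 141 141 143 144 145 118 144 153 150 150 150 141 144 145 144
 144 142 144 144] [0.6259 0.0199 0.036 ]
210 [144 142 142 142 142 141 150 106 141 154 152 153 153 153 170 151 145 144
 142 142 145 144] [0.6251 0.0298 0.036 ]
212 [143 142 141 142 141 140 146  96 133 143 143 144 148 136 148 146 144 143
 143 144 144 146] [0.6243 0.0395 0.036 ]
214 [143 142 142 140 141 144 127 125 142 143 144 145 146 138 143 144 144 143
 144 144 144 146] [0.6236 0.0492 0.036 ]
216 [143 143 141 139 142 149 101 133 145 143 145 145 146 147 145 144 144 144
 144 144 145 144] [0.6228 0.0586 0.036 ]
218 [142 143 142 141 143 146 115 137 144 144 145 147 135 144 145 144 144 144
 144 144 145 145] [0.6221 0.068  0.036 ]
```

View pics/z4.png

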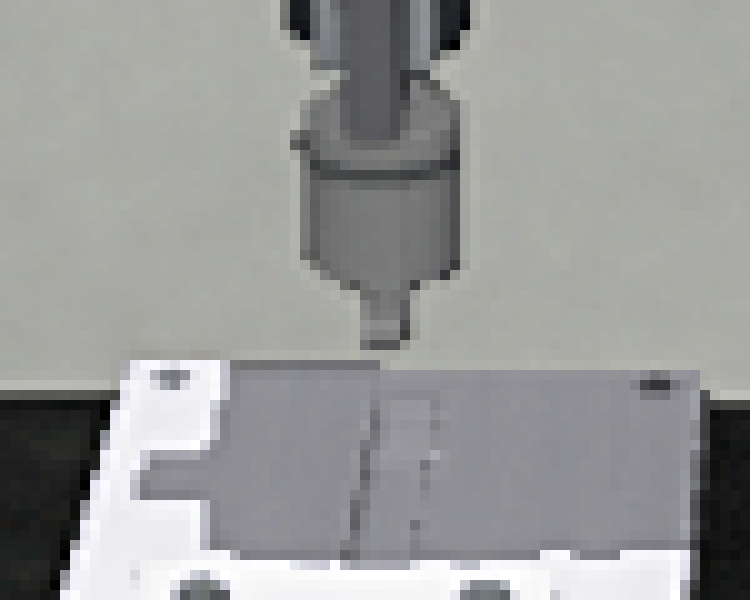

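Same-camera comparison: the T-head is centred at u≈262.9, which gives x≈0.6157. The slot edges at about 260 and 267 give a centre of x≈0.6163. I'll nudge +0.5 mm in x and go down.

```bash
python3 -m handwheel '[[[0,0,0,0.05,0,-1.5,-1],[0,0,0,0,0,-1.5,-1],[0,0,0,0,0,-0.7,-1],[0,0,0,0,0,-0.4,-1],[0,0,0,0,0,-0.4,-1],[0,0,0,0,0,0,-1]]]'
```

```text
time: 5.85
eef_pos: [0.6161, 0.0575, 0.0932]
tool_rot: [[0.012, 1.0, 0.0], [1.0, -0.012, 0.0], [0.0, 0.0, -1.0]]
ft_force: [0.2, -0.1, -1.5]
opening: 0.123
```

```bash
python3 -m handwheel '[[[0,0,0,0,0,-0.4,-1],[0,0,0,0,0,-0.3,-1],[0,0,0,0,0,-0.2,-1],[0,0,0,0,0,0,-1]]]';python3 -m handwheel '[[[0,0,0,0,0,-0.2,-1],[0,0,0,0,0,-0.1,-1],[0,0,0,0,0,0,-1]]]'
```

```text
time: 6.35
eef_pos: [0.616, 0.0575, 0.0841]
tool_rot: [[0.012, 1.0, -0.0], [1.0, -0.012, -0.0], [-0.0, -0.0, -1.0]]
ft_force: [0.2, -0.8, -0.5]
opening: 0.124
time: 6.72
eef_pos: [0.6161, 0.0575, 0.0812]
tool_rot: [[0.012, 1.0, -0.0], [1.0, -0.012, -0.0], [-0.0, -0.0, -1.0]]
ft_force: [0.6, -0.2, -1.4]
opening: 0.123
```

```bash
python3 -m handwheel '[[[0,0,0,0,0,-0.05,-1],[0,0,0,0,0,0,-1]]]';python3 -m handwheel '[[[0,0,0,0,0,-0.05,-1],[0,0,0,0,0,0,-1]]]'; python3 -m handwheel '[[[0,0,0,0,0,-0.05,-1],[0,0,0,0,0,0,-1]]]'
```

```text
time: 6.98
eef_pos: [0.6161, 0.0575, 0.0808]
tool_rot: [[0.012, 1.0, -0.0], [1.0, -0.012, -0.0], [-0.0, -0.0, -1.0]]
ft_force: [-0.0, 0.1, -0.2]
opening: 0.124
time: 7.22
eef_pos: [0.6162, 0.0575, 0.0805]
tool_rot: [[0.012, 1.0, 0.0], [1.0, -0.012, 0.0], [0.0, 0.0, -1.0]]
ft_force: [-1.1, -0.1, 2.0]
opening: 0.121
time: 7.48
eef_pos: [0.6163, 0.0576, 0.0805]
tool_rot: [[0.012, 1.0, 0.001], [1.0, -0.012, 0.0], [0.0, 0.001, -1.0]]
ft_force: [-3.7, -0.3, 9.2]
opening: 0.126
```

```bash
python3 - <<'E'
from plant import optics
import numpy as np,cv2
from h import *
for n in("side",):
    c=optics.camera(n); np.savez(f"pics/{n}4.npz",**c)
    u,v=proj(c,[.616,.057,.09])[0].astype(int); o=c["frame"][max(0,v-45):v+45,max(0,u-60):u+60]
    cv2.imwrite(f"pics/{n}4.png",cv2.resize(o,None,fx=6,fy=6,interpolation=2)[:,:,::-1]); print(u,v)
E
```

```text
262 192
```

View pics/side4.png

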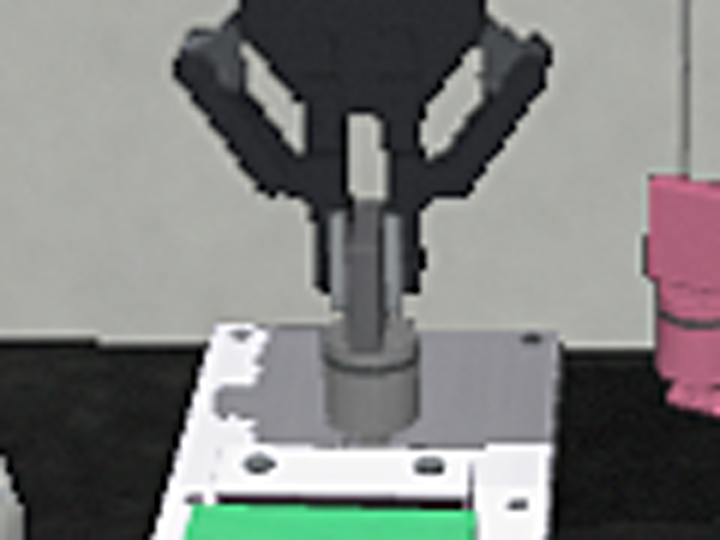

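```bash
python3 -m handwheel '[[[0,0,0,0,0,0.13,-1],[0,0,0,0,0,0,-1],[0,0,0,0.01,0.8,0,-1],[0,0,0,0.01,1,0,-1],[0,0,0,0.01,1,0,-1],[0,0,0,0.01,1,0,-1],[0,0,0,0.01,0.8,0,-1],[0,0,0,0,0,0,-1]]]';python3 -m handwheel '[[[0,0,0,0,0,0,-1],[0,0,0,0,0.2,0,-1],[0,0,0,0,0.2,0,-1],[0,0,0,0,0.2,0,-1]]]'
```

```text
time: 8.52
eef_pos: [0.6166, 0.1042, 0.0811]
tool_rot: [[0.011, 1.0, -0.0], [1.0, -0.011, 0.0], [0.0, -0.0, -1.0]]
ft_force: [0.5, -0.6, -0.9]
opening: 0.124
time: 9.02
eef_pos: [0.6166, 0.1096, 0.0811]
tool_rot: [[0.012, 1.0, 0.0], [1.0, -0.012, 0.0], [0.0, 0.0, -1.0]]
ft_force: [-0.0, 0.1, -0.8]
opening: 0.126
```

```bash
python3 -m handwheel '[[[0,0,0,0,0.2,0,-1],[0,0,0,0,0.2,0,-1],[0,0,0,0,0.2,0,-1]]]';python3 -m handwheel '[[[0,0,0,0,0.2,0,-1],[0,0,0,0.01,0.2,0,-1],[0,0,0,0,0.2,0,-1]]]';python3 -m handwheel '[[[0,0,0,0,0.2,0,-1],[0,0,0,0,0.2,0,-1],[0,0,0,0,0.2,0,-1]]]'
```

```text
time: 9.4
eef_pos: [0.6166, 0.1157, 0.0811]
tool_rot: [[0.012, 1.0, -0.0], [1.0, -0.012, -0.0], [-0.0, -0.0, -1.0]]
ft_force: [0.1, 0.2, 0.4]
opening: 0.127
time: 9.78
eef_pos: [0.6167, 0.1217, 0.0811]
tool_rot: [[0.012, 1.0, -0.0], [1.0, -0.012, 0.0], [0.0, -0.0, -1.0]]
ft_force: [0.0, -1.2, -1.2]
opening: 0.126
time: 10.15
eef_pos: [0.6167, 0.1268, 0.0812]
tool_rot: [[0.013, 1.0, 0.0], [1.0, -0.013, -0.002], [-0.002, 0.0, -1.0]]
ft_force: [0.1, -6.5, 0.3]
opening: 0.125
```

```bash
python3 -m handwheel '[[[0,0,0,0,0.2,0,-1],[0,0,0,0,0.2,0,-1],[0,0,0,0,0.2,0,-1]]]';python3 -m handwheel '[[[0,0,0,0.01,0.2,0,-1],[0,0,0,0,0.2,0,-1],[0,0,0,0,0.2,0,-1]]]';python3 -m handwheel '[[[0,0,0,0,0.2,0,-1],[0,0,0,0,0.2,0,-1]]]'; python3 - <<'E'
from plant import optics
import numpy as np,cv2
from h import *
c=optics.camera("top"); np.savez("pics/top5.npz",**c)
cv2.imwrite("pics/top5.png",cv2.resize(c["frame"][150:250,215:415],None,fx=4,fy=4,interpolation=2)[:,:,::-1])
E
```

```text
time: 10.52
eef_pos: [0.6168, 0.1328, 0.0812]
tool_rot: [[0.013, 1.0, 0.0], [1.0, -0.013, -0.002], [-0.002, 0.0, -1.0]]
ft_force: [-0.7, -5.4, 0.1]
opening: 0.124
time: 10.9
eef_pos: [0.6169, 0.1388, 0.0812]
tool_rot: [[0.013, 1.0, 0.0], [1.0, -0.013, -0.002], [-0.002, 0.0, -1.0]]
ft_force: [-0.7, -5.6, 1.1]
opening: 0.121
time: 11.15
eef_pos: [0.6169, 0.1428, 0.0812]
tool_rot: [[0.013, 1.0, 0.0], [1.0, -0.013, -0.002], [-0.002, 0.0, -1.0]]
ft_force: [-0.2, -6.2, 1.0]
opening: 0.121
```

View pics/top5.png

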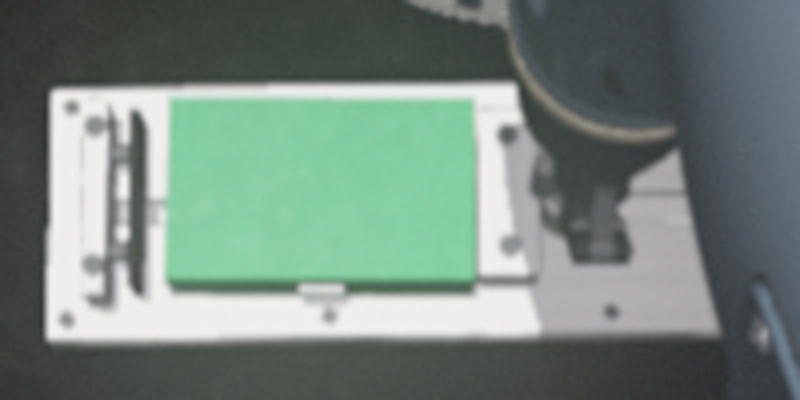

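The jaw has just reached the box (column 475). The box's front edge at column 168 is about 9–11 mm short of the pad at column 147.

```bash
python3 -m handwheel '[[[0,0,0,0,0.1,0,-1],[0,0,0,0,0.1,0,-1],[0,0,0,0,0.1,0,-1],[0,0,0,0,0.1,0,-1]]]';python3 -m handwheel '[[[0,0,0,0,0.1,0,-1],[0,0,0,0,0.1,0,-1]]]';python3 -m handwheel '[[[0,0,0,0,0.1,0,-1],[0,0,0,0,0,0,-1]]]'
```

```text
time: 11.7
eef_pos: [0.6169, 0.1467, 0.0812]
tool_rot: [[0.013, 1.0, 0.0], [1.0, -0.013, -0.002], [-0.002, 0.0, -1.0]]
ft_force: [-0.2, -6.3, 0.9]
opening: 0.125
time: 11.95
eef_pos: [0.6169, 0.1487, 0.0812]
tool_rot: [[0.013, 1.0, 0.0], [1.0, -0.013, -0.002], [-0.002, 0.0, -1.0]]
ft_force: [-0.5, -6.4, 0.9]
opening: 0.128
time: 12.2
eef_pos: [0.6169, 0.1498, 0.0812]
tool_rot: [[0.013, 1.0, 0.0], [1.0, -0.013, -0.002], [-0.002, 0.0, -1.0]]
ft_force: [0.5, -5.5, 0.9]
opening: 0.124
```

```bash
for i in 1; do python3 -m handwheel '[[[0,0,0,0,0.05,0,-1],[0,0,0,0,0.05,0,-1]]]'; python3 -m handwheel '[[[0,0,0,0,0.05,0,-1],[0,0,0,0,0.05,0,-1]]]'; done | grep -v tool_rot; python3 - <<'E'
from plant import optics
import numpy as np,cv2
from h import *
c=optics.camera("top"); np.savez("pics/top6.npz",**c)
cv2.imwrite("pics/top6.png",cv2.resize(c["frame"][160:245,220:350],None,fx=6,fy=6,interpolation=2)[:,:,::-1])
E
```

```text
time: 12.45
eef_pos: [0.617, 0.1507, 0.0812]
ft_force: [0.9, -7.3, 0.6]
opening: 0.121
time: 12.7
eef_pos: [0.617, 0.1517, 0.0812]
ft_force: [1.1, -6.0, 1.0]
opening: 0.121
```

View pics/top6.png

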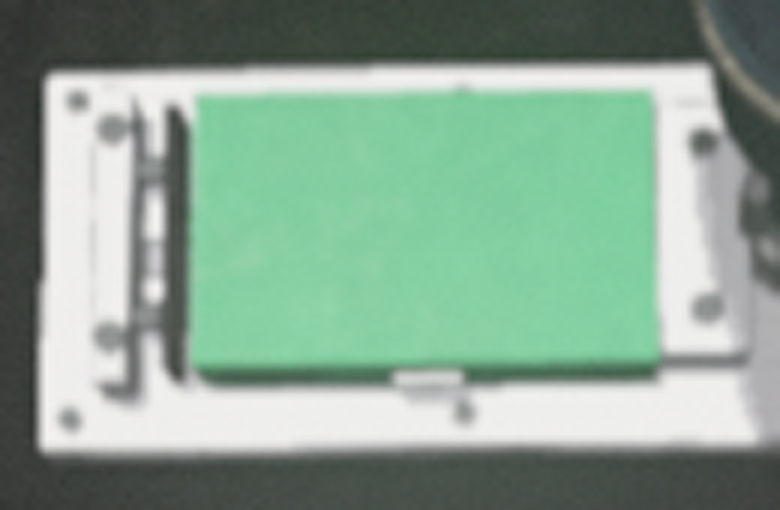

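The box edge (column 193) is now within about 1–2 mm of the pad (column 188).

```bash
(python3 -m handwheel '[[[0,0,0,0,0.05,0,-1],[0,0,0,0,0,0,-1]]]'; python3 -m handwheel '[[[0,0,0,0,0.05,0,-1],[0,0,0,0,0,0,-1]]]';python3 -m handwheel '[[[0,0,0,0,0.05,0,-1],[0,0,0,0,0,0,-1]]]') | grep -v tool_rot
```

```text
time: 13.0
eef_pos: [0.6169, 0.1522, 0.0811]
ft_force: [1.1, -7.2, -0.7]
opening: 0.124
time: 13.25
eef_pos: [0.617, 0.1527, 0.0812]
ft_force: [0.5, -6.7, -0.2]
opening: 0.123
time: 13.5
eef_pos: [0.617, 0.1532, 0.0812]
ft_force: [0.7, -6.5, 0.3]
opening: 0.124
```

```bash
(python3 -m handwheel '[[[0,0,0,0,0.05,0,-1],[0,0,0,0,0,0,-1]]]'; python3 -m handwheel '[[[0,0,0,0,0.05,0,-1],[0,0,0,0,0,0,-1]]]';python3 -m handwheel '[[[0,0,0,0,0.05,0,-1],[0,0,0,0,0,0,-1]]]') | grep -v tool_rot
```

```text
time: 13.75
eef_pos: [0.617, 0.1537, 0.0812]
ft_force: [1.0, -7.5, -0.4]
opening: 0.122
time: 14.0
eef_pos: [0.617, 0.1542, 0.0812]
ft_force: [0.1, -6.7, -0.2]
opening: 0.126
time: 14.25
eef_pos: [0.617, 0.1547, 0.0812]
ft_force: [0.4, -5.6, 0.4]
opening: 0.124
```

```bash
(python3 -m handwheel '[[[0,0,0,0,0.05,0,-1],[0,0,0,0,0,0,-1]]]'; python3 -m handwheel '[[[0,0,0,0,0.05,0,-1],[0,0,0,0,0,0,-1]]]';python3 -m handwheel '[[[0,0,0,0,0.05,0,-1],[0,0,0,0,0,0,-1]]]') | grep -v tool_rot
```

```text
time: 14.5
eef_pos: [0.617, 0.1552, 0.0812]
ft_force: [0.8, -6.2, 0.2]
opening: 0.124
time: 14.75
eef_pos: [0.617, 0.1557, 0.0812]
ft_force: [0.6, -6.3, -0.1]
opening: 0.124
time: 15.0
eef_pos: [0.617, 0.1562, 0.0812]
ft_force: [1.7, -6.4, -0.1]
opening: 0.121
```

```bash
(python3 -m handwheel '[[[0,0,0,0,0.05,0,-1],[0,0,0,0,0,0,-1]]]'; python3 -m handwheel '[[[0,0,0,0,0.05,0,-1],[0,0,0,0,0,0,-1]]]';python3 -m handwheel '[[[0,0,0,0,0.05,0,-1],[0,0,0,0,0,0,-1]]]') | grep -v tool_rot; python3 - <<'E'
from plant import optics
import numpy as np,cv2
from h import *
c=optics.camera("top"); np.savez("pics/top7.npz",**c)
a=np.load("pics/top6.npz")["frame"]; 
o=np.vstack([a[165:240,220:270],c["frame"][165:240,220:270]])
o=np.hstack([cv2.resize(x[165:240,220:275],None,fx=7,fy=7,interpolation=2) for x in (a,c["frame"])])
cv2.imwrite("pics/top7.png",o[:,:,::-1])
E
```

```text
time: 15.25
eef_pos: [0.617, 0.1567, 0.0812]
ft_force: [0.6, -6.6, 0.8]
opening: 0.129
time: 15.5
eef_pos: [0.617, 0.1571, 0.0812]
ft_force: [1.2, -7.7, 0.1]
opening: 0.119
time: 15.75
eef_pos: [0.617, 0.1574, 0.0812]
ft_force: [0.5, -8.8, 0.9]
opening: 0.122
```

View pics/top7.png

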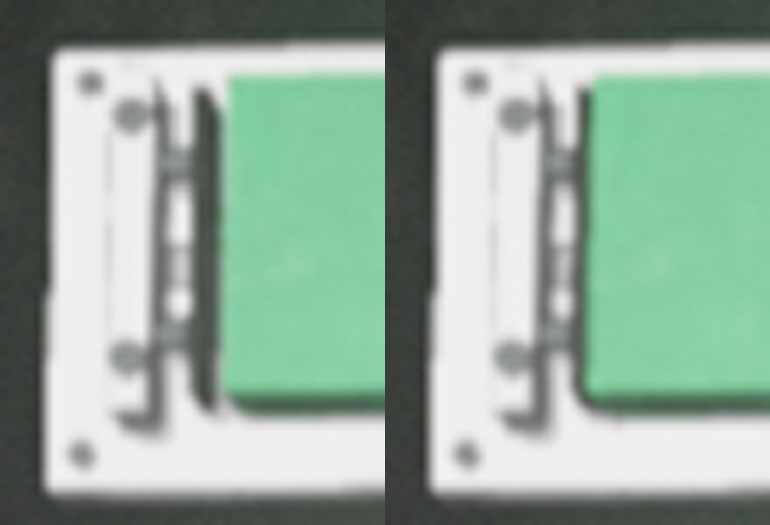

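Contact is made: on the right the box edge is flush with the pad and the force is climbing.

```bash
(python3 -m handwheel '[[[0,0,0,0,0.05,0,-1],[0,0,0,0,0,0,-1]]]'; python3 -m handwheel '[[[0,0,0,0,0,0,-1]]]';python3 -m handwheel '[[[0,0,0,0,0.03,0,-1],[0,0,0,0,0,0,-1]]]';python3 -m handwheel '[[[0,0,0,0,0,0,-1]]]') | grep -v tool_rot
```

```text
time: 16.05
eef_pos: [0.617, 0.1578, 0.0812]
ft_force: [0.4, -8.5, 1.7]
opening: 0.125
time: 16.18
eef_pos: [0.617, 0.1578, 0.0812]
ft_force: [0.1, -8.9, 1.3]
opening: 0.119
time: 16.42
eef_pos: [0.617, 0.158, 0.0812]
ft_force: [0.4, -10.9, 0.8]
opening: 0.124
time: 16.55
eef_pos: [0.617, 0.158, 0.0812]
ft_force: [1.4, -10.9, 1.7]
opening: 0.126
```

```bash
(python3 -m handwheel '[[[0,0,0,0,0.03,0,-1],[0,0,0,0,0,0,-1]]]'; python3 -m handwheel '[[[0,0,0,0,0,0,-1]]]'; python3 -m handwheel '[[[0,0,0,0,0,0,-1]]]'; python3 -m handwheel '[[[0,0,0,0,0,0,-1]]]') | grep -v tool_rot; python3 -c "
from plant import readout;s=readout.state();print(s['qpos'].round(3),s['ft_force'])"
```

```text
time: 16.8
eef_pos: [0.617, 0.1582, 0.0812]
ft_force: [0.7, -11.8, 1.3]
opening: 0.123
time: 16.92
eef_pos: [0.617, 0.1581, 0.0812]
ft_force: [0.7, -10.7, 1.7]
opening: 0.125
time: 17.05
eef_pos: [0.617, 0.1581, 0.0812]
ft_force: [0.4, -10.2, 0.3]
opening: 0.128
time: 17.18
eef_pos: [0.617, 0.1582, 0.0812]
ft_force: [1.0, -10.5, 1.4]
opening: 0.126
[ 0.252  0.557  0.085  1.099 -0.003  1.836] [  1.03320304 -10.52991695   1.44966314]
```

```bash
(python3 -m handwheel '[[[0,0,0,0,0.02,0,-1],[0,0,0,0,0,0,-1]]]'; python3 -m handwheel '[[[0,0,0,0,0,0,-1]]]'; python3 -m handwheel '[[[0,0,5,0,0,0,-1],[0,0,5,0,0,0,-1],[0,0,5,0,0,0,-1]]]') ; python3 -c "
from plant import readout;s=readout.state();print(s['qpos'].round(3),s['ft_force'],s['moment'])"
```

```text
time: 17.42
eef_pos: [0.617, 0.1583, 0.0812]
tool_rot: [[0.013, 1.0, 0.0], [1.0, -0.013, -0.003], [-0.003, 0.0, -1.0]]
ft_force: [0.6, -10.1, 1.8]
opening: 0.124
time: 17.55
eef_pos: [0.617, 0.1583, 0.0812]
tool_rot: [[0.013, 1.0, 0.0], [1.0, -0.013, -0.003], [-0.003, 0.0, -1.0]]
ft_force: [-0.5, -10.3, 2.3]
opening: 0.129
time: 17.92
eef_pos: [0.6179, 0.1583, 0.0814]
tool_rot: [[-0.249, 0.969, 0.002], [0.969, 0.249, -0.003], [-0.003, 0.001, -1.0]]
ft_force: [5.0, -11.5, -1.7]
opening: 0.121
[ 0.252  0.557  0.086  1.098 -0.003  1.572] [  5.02160668 -11.52318723  -1.69146492] [-2.6305799  -1.34836481 -0.05177558]
```

```bash
(python3 -m handwheel '[[[0,0,5,0,0,0,-1],[0,0,5,0,0,0,-1],[0,0,5,0,0,0,-1]]]';python3 -m handwheel '[[[0,0,5,0,0,0,-1],[0,0,5,0,0,0,-1],[0,0,5,0,0,0,-1]]]') ; python3 -c "
from plant import readout;s=readout.state();print(s['qpos'].round(3),s['ft_force'],s['moment'])"
```

```text
time: 18.3
eef_pos: [0.6179, 0.1582, 0.0814]
tool_rot: [[-0.491, 0.871, 0.002], [0.871, 0.491, -0.003], [-0.004, 0.0, -1.0]]
ft_force: [6.9, -10.7, -0.1]
opening: 0.125
time: 18.68
eef_pos: [0.6179, 0.1582, 0.0814]
tool_rot: [[-0.7, 0.715, 0.002], [0.715, 0.7, -0.003], [-0.004, -0.001, -1.0]]
ft_force: [6.0, -11.4, -1.2]
opening: 0.122
[ 0.252  0.557  0.086  1.098 -0.003  1.048] [  5.95756264 -11.36665978  -1.19839149] [-2.69738612 -1.43996281 -0.09901823]
```

```bash
(python3 -m handwheel '[[[0,0,5,0,0,0,-1],[0,0,5,0,0,0,-1],[0,0,5,0,0,0,-1],[0,0,5,0,0,0,-1]]]';python3 -m handwheel '[[[0,0,5,0,0,0,-1],[0,0,5,0,0,0,-1],[0,0,5,0,0,0,-1],[0,0,5,0,0,0,-1],[0,0,5,0,0,0,-1],[0,0,0,0,0,0,-1]]]') ; python3 - <<'E'
from plant import optics
import numpy as np,cv2
from h import *
for n in("side","top"):
    c=optics.camera(n); np.savez(f"pics/{n}8.npz",**c)
    u,v=proj(c,[.616,.157,.09])[0].astype(int); o=c["frame"][max(0,v-50):v+50,max(0,u-65):u+65]
    cv2.imwrite(f"pics/{n}8.png",cv2.resize(o,None,fx=6,fy=6,interpolation=2)[:,:,::-1]); print(u,v)
E
```

```text
time: 19.18
eef_pos: [0.618, 0.1582, 0.0814]
tool_rot: [[-0.902, 0.432, 0.002], [0.432, 0.902, -0.003], [-0.003, -0.002, -1.0]]
ft_force: [6.1, -12.2, -1.5]
opening: 0.122
time: 19.92
eef_pos: [0.618, 0.1581, 0.0815]
tool_rot: [[-1.0, 0.012, 0.002], [0.012, 1.0, -0.003], [-0.002, -0.003, -1.0]]
ft_force: [6.4, -12.0, -0.2]
opening: 0.122
258 214
351 193
```

View pics/side8.png

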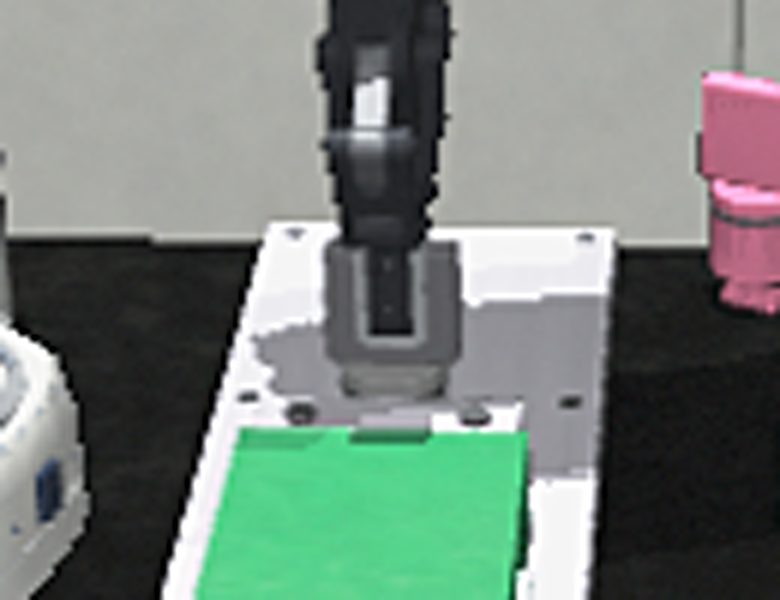

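View pics/top8.png

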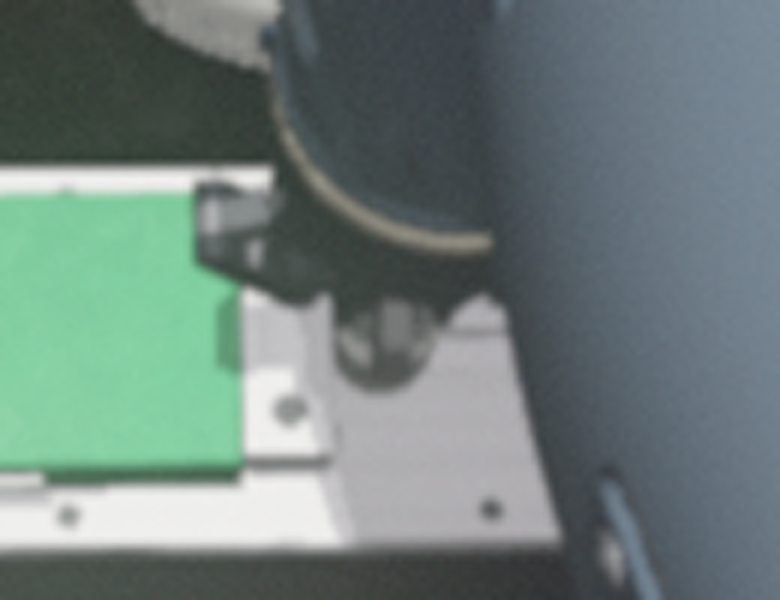

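The handle now lies square across the slot (side view, about 325–462) and the barrel touches the jaw. I'll relax the side load, seat the barrel, and ease the push before releasing.

```bash
(python3 -m handwheel '[[[0,0,0,0.08,0,-0.05,-1],[0,0,0,0,0,0,-1]]]';python3 -m handwheel '[[[0,0,0,0,-0.03,-0.03,-1],[0,0,0,0,0,0,-1]]]') |grep -v tool_rot
```

```text
time: 20.27
eef_pos: [0.6182, 0.1581, 0.0811]
ft_force: [2.1, -13.8, 5.7]
opening: 0.125
time: 20.52
eef_pos: [0.6182, 0.158, 0.0808]
ft_force: [1.2, -11.4, 4.8]
opening: 0.128
```

```bash
(python3 -m handwheel '[[[0,0,0,0,-0.04,0.02,-1],[0,0,0,0,0,0,-1]]]';python3 -m handwheel '[[[0,0,0,0,-0.03,0.02,-1],[0,0,0,0,0,0,-1]]]') |grep -v tool_rot
```

```text
time: 20.78
eef_pos: [0.6182, 0.1579, 0.0808]
ft_force: [2.7, -9.1, 2.8]
opening: 0.125
time: 21.02
eef_pos: [0.6181, 0.1579, 0.0809]
ft_force: [2.5, -7.1, 0.0]
opening: 0.121
```

```bash
(python3 -m handwheel '[[[0,0,0,0.03,-0.04,-0.01,-1],[0,0,0,0,0,0,-1]]]';python3 -m handwheel '[[[0,0,0,0,-0.03,0,-1],[0,0,0,0,0,0,-1]]]') |grep -v tool_rot
```

```text
time: 21.28
eef_pos: [0.6182, 0.1578, 0.0808]
ft_force: [0.2, -6.3, 0.3]
opening: 0.127
time: 21.52
eef_pos: [0.6182, 0.1578, 0.0808]
ft_force: [2.4, -6.0, 1.1]
opening: 0.125
```

```bash
(python3 -m handwheel '[[[0,0,0,0,-0.04,0,-1],[0,0,0,0,0,0,-1]]]';python3 -m handwheel '[[[0,0,0,0,0,0,-0.4],[0,0,0,0,0,0,-0.3],[0,0,0,0,0,0,-0.3],[0,0,0,0,0,0,-0.3]]]';python3 -m handwheel '[[[0,0,0,0,0,1,-0.3],[0,0,0,0,0,2,-0.3],[0,0,0,0,0,3,-0.3],[0,0,0,0,0,4,-0.3]]]') |grep -v tool_rot;  python3 - <<'E'
from plant import optics
import numpy as np,cv2
from h import *
for n in("side","top"):
    c=optics.camera(n); np.savez(f"pics/{n}9.npz",**c)
    u,v=proj(c,[.616,.157,.09])[0].astype(int); o=c["frame"][max(0,v-50):v+50,max(0,u-65):u+65]
    cv2.imwrite(f"pics/{n}9.png",cv2.resize(o,None,fx=6,fy=6,interpolation=2)[:,:,::-1]); print(u,v)
E
```

```text
time: 21.78
eef_pos: [0.618, 0.1577, 0.0806]
ft_force: [1.7, -3.3, 0.3]
opening: 0.121
time: 22.28
eef_pos: [0.6178, 0.1578, 0.0806]
ft_force: [-0.3, -0.3, -0.0]
opening: 0.351
time: 22.78
eef_pos: [0.6175, 0.1576, 0.1818]
ft_force: [1.3, 0.0, 0.2]
opening: 0.347
258 214
351 193
```

View pics/side9.png

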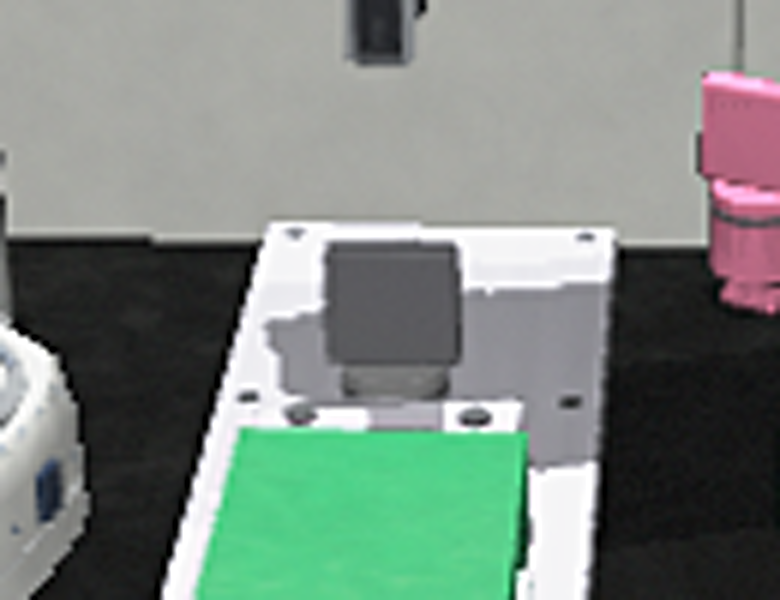

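The stud stands upright with its handle square across the slot, right behind the jaw. I'll clear the arm for a top view.

```bash
(python3 -m handwheel '[[[0,0,0,0,0,3,0],[0,0,0,-2,-2,2,0],[0,0,0,-3,-3,0,0],[0,0,0,-3,-4,0,0],[0,0,0,-3,-4,0,0],[0,0,0,-3,-4,0,0],[0,0,0,-3,-4,0,0],[0,0,0,-2,-4,0,0]]]') |grep -v tool_rot;  python3 - <<'E'
from plant import optics
import numpy as np,cv2
from h import *
for n in("side","top"):
    c=optics.camera(n); np.savez(f"pics/{n}10.npz",**c)
    cv2.imwrite(f"pics/{n}10.png",c["frame"][:,:,::-1])
    if n=="top": cv2.imwrite("pics/top10z.png",cv2.resize(c["frame"][155:245,220:445],None,fx=3.5,fy=3.5,interpolation=2)[:,:,::-1])
E
```

```text
time: 23.88
eef_pos: [0.4266, -0.0933, 0.2311]
ft_force: [0.7, -0.8, -0.0]
opening: 0.501
```

View pics/top10.png

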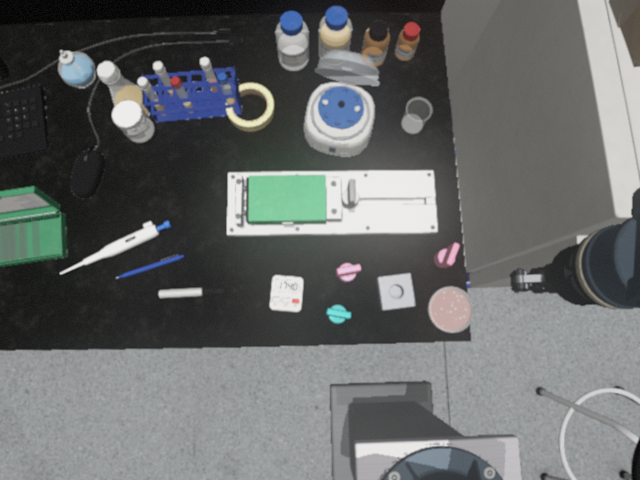

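View pics/top10z.png

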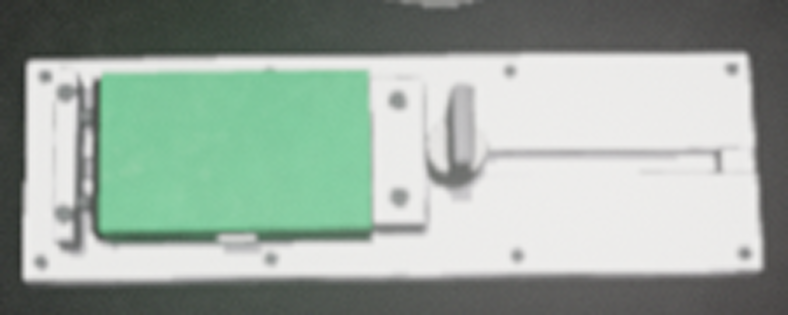

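The top view shows the box flush against the pad (column 100), the jaw against the box, the barrel against the jaw and the handle square across the slot. The bystanders and look-alikes haven't moved. I'm handing the job in.

```bash
python3 -c "
from plant import workorder,readout; print(readout.state()['time']); print(workorder.job_done())"
```

```text
23.975
the job is handed in; nothing more can be done
None
```

The slide box is clamped: the stud is locked in the slot right behind the jaw. I handed the job in at about 24 s, with the arm clear and touching nothing.

- **Insertion:** I gripped the grey stud and dropped its T-head into the slot. It seated at the height predicted from the holder.
- **Clamping:** I slid the jaw and box up to the pad. Force readings averaged about 10.5–11 N, with roughly 1.3–1.5 mm of the spring's 6 mm used.
- **Locking:** I turned the stud 90° and eased off the push before opening the fingers.

**Last checks:** The final top view shows the box flush on the pad, the jaw on the box, the barrel at the jaw and the handle square across the slot. The timer, petri dish, marker and look-alikes are where they were.

**What was less certain:**
- The push along the slot was just under the 11–12 N target before the turn. It read up to 13.8 N once while I was seating the stud, about 7–8 N on the box after the jaw's 6 N drag.
- There was 5–7 N of sideways force during the turn, which I took to be friction on the jaw; I relaxed it before letting go.
- Easing off moved the tool back about 0.5 mm, so a gap of a few tenths of a millimetre behind the jaw is possible; none shows in the picture.

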